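Clamp the vacuum lifter onto a quarter glass

ROBOT

A 6-joint arm with a two-finger parallel gripper is mounted at the origin on the work surface. World frame = base frame: x ahead of the robot, y to its left, z up, the work surface at z = 0. Lengths are in m, angles in rad, forces in N, time in s.
With the tool pointing down it reaches from about 0.325 to 0.85 m from the base axis. Payload 4.4 kg.
Tool frame: the origin (TCP) lies where the fingers leave the gripper's body, on its centre line; the fingertips stand 97 mm ahead of it and the grasp point (between the pads) lies 78 mm ahead of it; z points along the fingers, y is the line along which they close (so a half turn about z gives the same grasp; the last joint's range is limited). The gripper opens to 94 mm and grips with 3 to 60 N. Pads are 16 mm wide; open, the fingers measure 119 mm over their backs; the gripper's body (75 mm by 177 mm) begins 78 mm behind the grasp point.
Start: joints at [1.143, 0.207, 1.542, -0, 1.393, -0.15], TCP at [0.157, 0.553, 0.303] pointing down, gripper open.
Joint ranges: [-2.73, 2.73], [-0.86, 2.22], [0.23, 2.46], [-1.11, 4.25], [0.08, 2.63], [-2.82, 2.82]. Speed limits (rad/s): [2.79, 2.79, 3.14, 3.14, 3.14, 3.14].

INTERFACE

Orientations are given as a rotation vector (axis times angle).
In Python, from cell import manip gives the robot as it stands. The module is installed in compiled form; this text tells all that it offers. Calls block until the motion is done:
- manip.move_to(position, orientation): joint-space move of the TCP to a pose.
- manip.move_straight(position, rotation=None, speed=0.15, until_force=None): straight line of the TCP; rotation=None keeps the orientation; speed is the mean speed in m/s. With until_force (N) it stops when the force on the tool has changed by that much, and returns True; else False.
- manip.move_joints(angles): joint-space move.
- manip.gripper_to(opening, grip_force=None): finger opening in m; grip_force is the grip in N (None keeps the last); returns when the fingers have stopped.
- manip.wait(seconds).
- manip.inverse_kinematics(position, orientation): joint angles nearest the present ones, or None.
- manip.sense(): the state.
- manip.camera(name): name is "scene" or "top" or "wrist"; returns (picture, depth): 420x560x3 uint8, red, green, blue; 420x560 float32, m along the optical axis (not along the pixel's ray), 0 where there is no reading.
- manip.calibration(name): a dict with "fx", "fy", "cx", "cy" (pixels), "origin" and "orientation" of the camera in the world; the wrist camera has in their place "T_tool_cam" (4x4, takes a point from camera to tool coordinates, whose origin is the TCP and whose axes are the flange's). Camera axes: x right, y down, z forward; pixel columns grow to the right and rows downward; lengths in m; the calibration is good to about 2 mm. A picture is of the moment at which its call begins: read the wrist's pose just before it. calibration takes no time and is no camera call.
A pose or a line that the arm cannot do raises manip.IKError and nothing moves.
- manip.job_done(): hands the job in; it is judged then, once.
The state is a dict: "time_s": time; "joint_positions": joint angles; "qd": joint speeds; "joint_torque": joint torques, N m; "position": TCP position; "ee_rot": TCP orientation; "ft_force": force on the tool from outside, world axes, zero at the start; "ft_torque": the same for the moment, N m; "gripper_width": finger opening in m; "finger_force": force on a finger pad.
Only numpy, scipy, OpenCV 4.12 (cv2) and the standard library are available. Lean on these libraries where they do the work, as an engineer would, in place of code of your own. Each camera call takes 0.05 s, during which the arm holds its last target. There are 200 camera calls.

TASK

The car's quarter glass lying on the felt bearers is about to be carried to the car. Take the two-cup vacuum lifter by its handle, set it down gently on the middle of the glass, lined up with the glass's long side, with both levers still standing up, and then fold both levers fully down so that the two cups grip. Leave the other things on the bench where they are.

Things in the scene. Friction and masses are not known exactly. Their poses are not given: they have to be found in the camera images.
- lifter: Two-cup vacuum lifter, 0.56 to 0.84 kg, 358 mm long (x), 118 mm wide, loose, the same either way round. Origin: centre of its underside, z up. Two black rubber cups, 118 mm wide, 14 mm high, centred at x = +-120 mm, with aluminium heads up to 33 mm high. A spine 34 mm wide, top at 28 mm, joins the heads. Lever cheeks stand on the heads' outer sides, to 52 mm high, at y = +-19 to 24 mm.
- lifter_handle (a point): Centre of the lifter's handle, 60 mm above its underside: a straight bar along the lifter's x with a black rubber grip 98 mm long, 31 mm wide (y) and 26 mm high, held by posts whose outer faces lie at x = +-65 mm; free underneath. Same axes as the lifter.
- lever_a (a joint): Black paddle over the cup at the lifter's +x end, 78 mm from pin to tip, 34 mm wide, 7 mm thick. Pin along the lifter's y at x = +148 mm, 44 mm above the underside. In rad: 0 = fully down, level over the cup, tip towards the handle (x = +70 mm); grows as the tip swings up and outwards; 1.5 = upright, the stop. Starts 1.05 to 1.4. Stiff hinge, 0.11 N m (2 N at 55 mm), no spring: stays where left.
- lever_b (a joint): The same lever over the cup at the lifter's -x end, mirrored: pin at x = -148 mm, 44 mm above the underside, tip at x = -70 mm when folded down (0), upright at 1.5. Starts at 1.05 to 1.4. Same stiff hinge.
- lever_a_tip (a point): The end of lever_a's paddle, mid-thickness, mid-width.
- lever_b_tip (a point): The end of lever_b's paddle, mid-thickness, mid-width.
- glass: Green-tinted quarter glass of a car with a black border, a rounded trapezium 310 mm (x) by 520 mm (y, the long side; 420 mm along the far edge), 5 mm thick, lying flat on two grey felt-wrapped bearers; does not slide. Origin: under the middle of the glass on the bench top, z up. Its upper face is 45 mm above the bench.
- glass_mid (a point): The middle of the glass, on its upper face; same axes as the glass (y along the long side).
- one_cup_lifter: Bystander: a smaller lifter with a single 118 mm cup, 94 mm high. Origin under its centre.
- primer: Bystander: small white bottle with a black cap, 38 mm across, 85 mm high, standing about 110 mm to the +y side of the lifter's handle. Origin under its centre.
- tape: Bystander: roll of tape lying flat, 96 mm across, 24 mm high, beside the lifter's -x half, on its +y side. Origin under its centre.
- cartridge: Bystander: standing sealant cartridge, 50 mm across, 232 mm high. Origin under its centre.
- screwdriver: Bystander: black-handled screwdriver lying on the bench, well to the left.
- pry_tool: Bystander: grey plastic trim tool, 220 mm long, 38 mm wide, 8 mm high, lying along the lifter on its -y side.

How it is judged:
By the outcome, as a careful person would: the job done as asked, in the order asked, and still so for the second after the job is handed in, with the robot touching nothing.
It also fails if it takes over 54 s, if anything falls off the work surface, if the arm or the gripper's body presses on something with over 40 N, if the wrist force passes 120 N, or if a joint passes its speed limit or range.

## Working session

There is one attempt and no reset: what is moved stays moved. The work goes in short steps, each a Python script; the robot and the scene stay as the last script left them, time stands still between calls to the robot, and variables do not carry over. Pictures are saved under pics/ and viewed, at most 10 in all, crops included, and the job is handed in when it is done.

```bash
mkdir -p pics
cat > h.py <<'E'
import numpy as np, cv2
from cell import manip as m
from scipy.spatial.transform import Rotation as R
def cloud(name):
    s=m.sense(); im,d=m.camera(name); c=m.calibration(name)
    v,u=np.mgrid[0:420,0:560]
    P=np.stack([(u-c['cx'])/c['fx']*d,(v-c['cy'])/c['fy']*d,d],-1)
    if name=='wrist':
        T=np.array(c['T_tool_cam']); P=P@T[:3,:3].T+T[:3,3]
        P=P@R.from_rotvec(s['ee_rot']).as_matrix().T+np.array(s['position'])
    else:
        o=np.array(c['orientation']); M=o if o.shape==(3,3) else R.from_rotvec(o).as_matrix()
        P=P@M.T+np.array(c['origin'])
    P[d==0]=np.nan
    return im,P
E
python3 - <<'E'
from h import *
for n in('top','scene'):
    im,P=cloud(n); cv2.imwrite(f'pics/{n}0.png',im[:,:,::-1]); np.savez(f'{n}0.npz',im=im,P=P)
    print(n,m.calibration(n))
print(m.sense())
E
```

```text
top {'fx': 412.93306378046776, 'fy': 412.93306378046776, 'cx': 274.6327574276195, 'cy': 205.44593317882206, 'origin': array([0.20535551, 0.00938459, 1.63804988]), 'orientation': array([-2.09586163,  2.12433425, -0.22530009])}
scene {'fx': 427.10023109057767, 'fy': 427.10023109057767, 'cx': 276.41284064698743, 'cy': 197.31491308271333, 'origin': array([1.32682207, 0.93132713, 1.15118115]), 'orientation': array([-0.90001588, -2.45423706,  1.1104454 ])}
{'time_s': 0.1, 'joint_positions': array([ 1.14349632e+00,  2.07350517e-01,  1.54281190e+00, -4.41011825e-05,
        1.39348489e+00, -1.50522856e-01]), 'qd': array([ 0.00065916, -0.00198251, -0.00294491,  0.00020124,  0.00154941,
       -0.00087133]), 'joint_torque': array([-8.78343453e-04, -3.71864390e+01, -2.82289821e+01,  7.00358860e-02,
        3.11939651e-02, -7.05899151e-05]), 'position': array([0.156933  , 0.55261554, 0.3015974 ]), 'ee_rot': array([-0.43328675, -3.11101927,  0.00311257]), 'ft_force': array([ 0.18515636, -0.46938391, -0.02729559]), 'ft_torque': array([-0.0073794 , -0.04470271,  0.00321   ]), 'finger_force': 0.0, 'gripper_width': 0.09404628917376677}
```

View pics/top0.png

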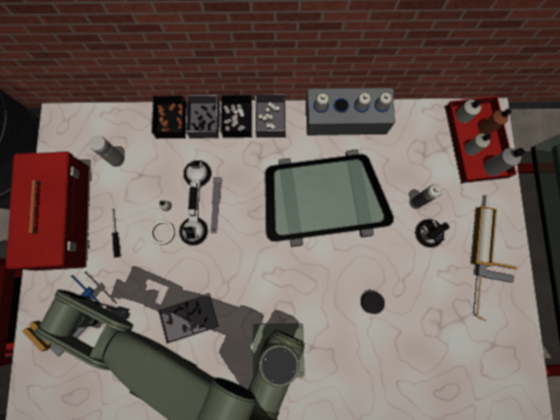

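View pics/scene0.png

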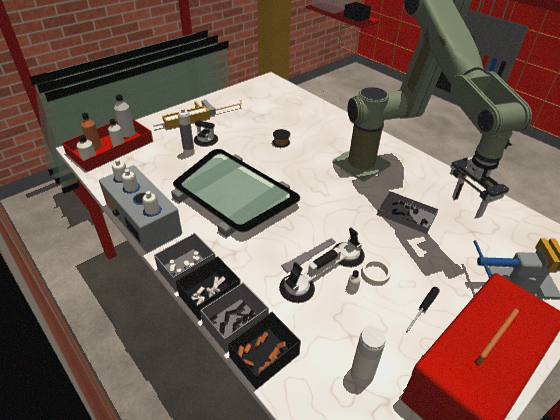

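The top view shows the lifter upright in the image at about (195,203), with cups at (197,174) and (193,232). The tape is at (163,233), the primer at (165,205) and the pry tool at (217,205). The glass is centred near (328,197) with its long side roughly along world y.

Run:
```python
from h import *
D=np.load('top0.npz'); im,P=D['im'],D['P']
for n,(u,v) in dict(cupA=(197,174),cupB=(193,232),handle=(194,203),primer=(165,205),tape=(153,233),pry=(217,205),glass=(328,197),bench=(240,280),glassborder=(269,200)).items(): print(n,P[v,u].round(3))
# glass: z 0.03..0.06 in region
reg=np.zeros((420,560),bool); reg[140:255,255:400]=1
k=reg&(P[...,2]>.036)&(P[...,2]<.055)
k=cv2.morphologyEx(k.astype(np.uint8),cv2.MORPH_OPEN,np.ones((3,3)))
q=P[k>0][:,:2]; r=cv2.minAreaRect((q*1000).astype(np.float32)); print('glass rect',r, len(q), np.median(P[k>0][:,2]))
g=im.astype(int).max(-1)
b=reg&(g<40); b=cv2.morphologyEx(b.astype(np.uint8),cv2.MORPH_OPEN,np.ones((3,3)))
q=P[b>0]; q=q[np.isfinite(q[:,0])]; print('border rect',cv2.minAreaRect((q[:,:2]*1000).astype(np.float32)),np.median(q[:,2]))
print(cv2.boxPoints(cv2.minAreaRect((q[:,:2]*1000).astype(np.float32))))
reg[:]=0; reg[155:250,176:212]=1
k=reg&(P[...,2]>.008); q=P[k]; print('lifter',cv2.minAreaRect((q[:,:2]*1000).astype(np.float32)))
def look(x,y,z,yaw): return m.inverse_kinematics([x,y,z],(R.from_euler('z',yaw)*R.from_rotvec([np.pi,0,0])).as_rotvec())
for yaw in np.arange(-3,3.2,.5): print(round(yaw,2),*[None if (a:=look(*p,yaw)) is None else a.round(2) for p in((.2+.4-.03,.32,.35),(.25,-.2,.35))])
print(m.calibration('wrist'))
```

```text
cupA [0.684 0.317 0.034]
cupB [0.441 0.317 0.082]
handle [0.556 0.319 0.072]
primer [0.551 0.433 0.065]
tape [0.45  0.491 0.007]
pry [0.562 0.239 0.003]
glass [ 0.581 -0.207  0.039]
bench [ 0.262  0.145 -0.001]
glassborder [0.57  0.027 0.044]
glass rect ((579.5526123046875, -194.97061157226562), (345.85894775390625, 504.5767822265625), 6.196012020111084) 8953 0.045149389190996425
border rect ((585.80126953125, -194.57122802734375), (305.0510559082031, 495.23040771484375), 6.839975833892822) 0.045407161192152934
[[ 404.87115    33.116325]
 [ 463.8515   -458.58936 ]
 [ 766.7314   -422.2588  ]
 [ 707.75104    69.4469  ]]
lifter ((574.083251953125, 330.6866455078125), (382.1794128417969, 138.01124572753906), 1.2626456022262573)
-3.0 [ 0.38  0.34  1.27  0.    1.53 -1.33] [-0.95 -0.43  2.02 -0.    1.56 -2.66]
-2.5 [ 0.38  0.34  1.27  0.    1.53 -1.83] None
-2.0 [ 0.38  0.34  1.27  0.    1.53 -2.33] [-0.95 -0.43  2.02 -0.    1.56  2.62]
-1.5 None [-0.95 -0.43  2.02 -0.    1.56  2.12]
-1.0 None [-0.95 -0.43  2.02 -0.    1.56  1.62]
-0.5 [0.38 0.34 1.27 0.   1.53 2.45] [-0.95 -0.43  2.02  0. 
[... 328 characters left out ...]

2.0 [ 0.38  0.34  1.27 -0.    1.53 -0.05] [-0.95 -0.43  2.02  0.    1.56 -1.38]
2.5 [ 0.38  0.34  1.27  0.    1.53 -0.55] [-0.95 -0.43  2.02  0.    1.56 -1.88]
3.0 [ 0.38  0.34  1.27  0.    1.53 -1.05] [-0.95 -0.43  2.02  0.    1.56 -2.38]
{'fx': 292.99988923631537, 'fy': 292.99988923631537, 'cx': 284.2505921523106, 'cy': 208.49690099767218, 'T_tool_cam': array([[-4.29237984e-04, -9.63607310e-01, -2.67321471e-01,
         7.94574783e-02],
       [ 9.99999907e-01, -4.24283249e-04, -7.62957931e-05,
         1.56920763e-04],
       [-3.99008383e-05, -2.67321479e-01,  9.63607402e-01,
        -8.23717400e-02],
       [ 0.00000000e+00,  0.00000000e+00,  0.00000000e+00,
         1.00000000e+00]])}
```

```bash
cat >> h.py <<'E'
def rot(yaw): return (R.from_euler('z',yaw)*R.from_rotvec([np.pi,0,0])).as_rotvec()
E
python3 - <<'E'
from h import *
m.move_to([.53,-.19,.42],rot(np.pi+.12)); m.wait(.3)
im,P=cloud('wrist'); cv2.imwrite('pics/g.png',im[:,:,::-1]); np.savez('g.npz',im=im,P=P)
m.move_to([.51,.32,.36],rot(np.pi)); m.wait(.3)
im,P=cloud('wrist'); cv2.imwrite('pics/l.png',im[:,:,::-1]); np.savez('l.npz',im=im,P=P)
s=m.sense(); print(s['time_s'],s['position'])
E
```

```text
5.6167 [0.51026579 0.3195685  0.3600714 ]
```

View pics/g.png

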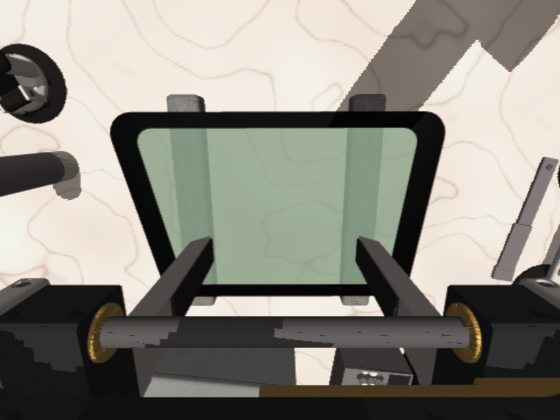

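View pics/l.png

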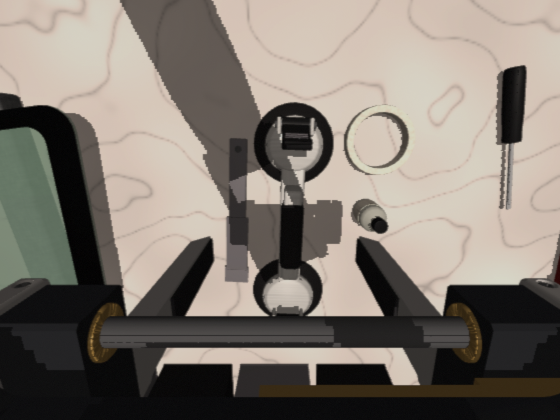

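The glass view shows a symmetric trapezium, with its near edge at row 113, its far edge at row 297 and its sides at columns 111 and 444. The lifter view shows cup B at (293,143), cup A at (288,290) and the grip at (291,235). The tape, primer and pry tool lie clear of the grip.

Run:
```python
from h import *
from scipy.optimize import least_squares
D=np.load('g.npz'); im,P=D['im'],D['P']
v,u=np.mgrid[0:420,0:560]
k=(im.max(-1)<50)&(P[...,2]>.038)&(P[...,2]<.052)&(v<300)&(v>100)&(u>100)&(u<455)
k=cv2.morphologyEx(k.astype(np.uint8),cv2.MORPH_OPEN,np.ones((3,3)))
us=np.arange(185,380)
near=np.array([P[np.where(k[:,c])[0].min(),c] for c in us if k[:,c].any()])
us2=[c for c in range(225,345) if k[:,c].any()]
far=np.array([P[np.where(k[:,c])[0].max(),c] for c in us2])
rows=range(150,225)
L=np.array([P[r,np.where(k[r])[0].min()] for r in rows]);Rr=np.array([P[r,np.where(k[r])[0].max()] for r in rows])
fn=np.polyfit(near[:,1],near[:,0],1); ff=np.polyfit(far[:,1],far[:,0],1)
fl=np.polyfit(L[:,0],L[:,1],1); fr=np.polyfit(Rr[:,0],Rr[:,1],1)
print('near x(y)',fn,'far',ff,'sides y(x)',fl,fr,np.nanmedian(P[k>0][:,2]))
yaw=[-np.arctan(fn[0]),-np.arctan(ff[0]),-(np.arctan(fl[0])+np.arctan(fr[0]))/-2]; print('yaw',yaw)
th=np.mean(yaw[:2])
y0=-.195
for _ in range(5):
    x0=(np.polyval(fn,y0)+np.polyval(ff,y0))/2
    y0=(np.polyval(fl,x0)+np.polyval(fr,x0))/2
print('glass mid',x0,y0,'yaw',th,'depth',(np.polyval(ff,y0)-np.polyval(fn,y0))*np.cos(th))
D=np.load('l.npz'); im,P=D['im'],D['P']; X=P.reshape(-1,3)
for n,c0,vm in(('A',(.69,.32),(230,312)),('B',(.45,.32),(60,230))):
    k=(P[...,2]>.007)&(P[...,2]<.018)&(im.max(-1)<60)&(v>vm[0])&(v<vm[1])&(np.hypot(P[...,0]-c0[0],P[...,1]-c0[1])<.085)
    q=P[k][:,:2]
    # outer edge: farthest per angular bin
    c=np.array(c0)
    for _ in range(4):
        a=np.arctan2(*(q-c).T[::-1]); r=np.hypot(*(q-c).T); b=(a*12).astype(int)
        e=np.array([q[b==i][r[b==i].argmax()] for i in np.unique(b) if (b==i).sum()>4 and r[b==i].max()>.05])
        f=least_squares(lambda p:np.hypot(*(e-p[:2]).T)-p[2],[*c,.059],loss='soft_l1',f_scale=.001); c=f.x[:2]
    print(n,f.x,len(e),f.cost, np.ptp(e,axis=0))
k=(P[...,2]>.060)&(P[...,2]<.085)&(np.abs(P[...,1]-.32)<.04)&(P[...,0]>.49)&(P[...,0]<.64)
q=P[k]; dk=im[k].max(-1)<60
print('grip',q[dk].min(0),q[dk].max(0),cv2.minAreaRect((q[dk][:,:2]*1000).astype(np.float32)))
k=(P[...,2]>.09)&(np.abs(P[...,1]-.32)<.05)&(np.abs(P[...,0]-.57)<.25)&(v<230); q=P[k]; print('leverB',q.min(0),q.max(0),q.mean(0))
```

```text
near x(y) [-0.12806602  0.4045978 ] far [-0.12291148  0.7137341 ] sides y(x) [ 0.34360177 -0.62839687] [0.00630008 0.03921656] 0.04562329075786101
yaw [np.float64(0.12737269517259178), np.float64(0.1222980793381997), np.float64(0.16863175382618165)]
glass mid 0.583327120690576 -0.1925365346240302 yaw 0.12483538725539574 depth 0.30574594473230793
A [0.69443297 0.3251909  0.0547693 ] 49 1.6239432909609336e-05 [0.08974362 0.11033896]
B [0.46674665 0.31412737 0.07158122] 48 0.00025029447539957634 [0.10776945 0.14953977]
grip [0.52903734 0.31388695 0.06235624] [0.62224832 0.34520845 0.07535963] ((575.4884643554688, 329.24951171875), (30.496662139892578, 93.26192474365234), 88.48551177978516)
leverB [0.43754223 0.31753215 0.09008247] [0.455202   0.3506049  0.12243904] [0.44649809 0.33385761 0.11333264]
```

Run:
```python
from h import *
r=rot(np.pi-.03); p=np.array([.5755,.329,.138])
m.move_to(p+[0,0,.10],r)
print(m.move_straight(p,speed=.1,until_force=8))
m.gripper_to(.02,40)
s=m.sense(); print(s['time_s'],s['gripper_width'],s['finger_force'],s['position'],s['ft_force'])
m.move_straight(p+[0,0,.03],speed=.06); m.wait(.2)
s=m.sense(); print(s['gripper_width'],s['ft_force'],s['ft_torque'])
m.move_straight(p+[0,0,.17],speed=.15)
m.move_straight([.583,-.193,.31],rot(1.70),speed=.18); m.wait(.2)
im,P=cloud('wrist'); cv2.imwrite('pics/c.png',im[:,:,::-1]); np.savez('c.npz',im=im,P=P)
s=m.sense(); print(s['time_s'],s['gripper_width'],s['position'],s['ft_force'],s['ft_torque'])
```

```text
False
8.375 0.030390111099611573 39.9943882226944 [0.57547887 0.32879334 0.13793043] [-0.18692352 -0.57050044  1.0988325 ]
0.030564812985391942 [ 0.60653204 -0.05037156 -6.6034472 ] [ 0.03103492  0.04787996 -0.03046376]
13.6083 0.03071660555929692 [ 0.5830332  -0.19278787  0.31000758] [ 0.55467712  0.05575027 -5.78608522] [-0.03138182  0.05734813  0.00948491]
```

View pics/c.png

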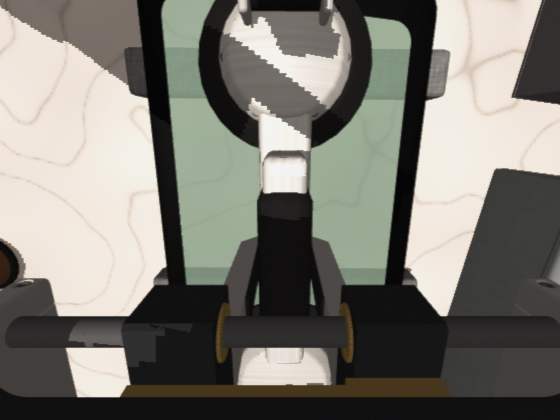

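The lifter is held level and runs straight down the picture. The grip end is at (285,195) and the cup at (285,75). The glass borders lie either side, at columns 165 and 405.

Run:
```python
from h import *
D=np.load('c.npz'); im,P=D['im'],D['P']
s=m.sense(); Rm=R.from_rotvec(s['ee_rot']).as_matrix(); T=(P-s['position'])@Rm  # tool coords
for v in range(40,236,8):
    w=np.where((T[v,:,2]<.16)&(np.abs(T[v,:,1])<.075))[0]
    print(v,T[v,w].mean(0).round(4), T[v,w,1].min().round(4),T[v,w,1].max().round(4), im[v,285])
v,u=np.mgrid[0:420,0:560]
# glass border outer edges along rows
g=(im.max(-1)<45)&(np.abs(P[...,2]-.045)<.006)
for r in (120,160,200,240):
    for lo,hi in((120,200),(385,450)):
        w=np.where(g[r,lo:hi])[0]+lo
        if len(w): print(r,P[r,w.min()].round(4),P[r,w.max()].round(4))
```

```text
40 [ 0.1283 -0.0015  0.1111] -0.0571 0.0543 [119 113 109]
48 [ 0.1241 -0.001   0.1113] -0.058 0.0556 [120 114 110]
56 [ 0.1198 -0.001   0.1112] -0.0584 0.0563 [243 241 235]
64 [ 0.1155 -0.001   0.1116] -0.0594 0.0579 [243 242 237]
72 [ 0.1111 -0.001   0.1117] -0.0583 0.0564 [239 238 231]
80 [ 0.1066 -0.0012  0.1122] -0.058 0.0564 [115 111 104]
88 [ 0.1021 -0.0009  0.1131] -0.0569 0.0555 [109 105 100]
96 [ 0.0976 -0.001   0.114 ] -0.0558 0.0538 [111 106 100]
104 [ 0.0929 -0.001   0.1154] -0.0536 0.0521 [108 103  98]
112 [ 0.0882 -0.0011  0.1171] -0.0501 0.0481 [108 103  97]
120 [ 0.0832 -0.0013  0.1193] -0.0467 0.0449 [115 109 104]
128 [ 0.0782 -0.001   0.1195] -0.0417 0.0394 [243 241 235]
136 [ 0.073  -0.0011  0.1191] -0.0363 0.0345 [244 241 234]
144 [ 0.068  -0.0009  0.1159] -0.0269 0.025 [243 240 233]
152 [ 0.064  -0.0013  0.1   ] -0.018 0.0153 [83 80 74]
160 [ 0.0618 -0.001   0.0752] -0.0174 0.0156 [219 209 198]
168 [ 0.0579 -0.001   0.0722] -0.0175 0.0157 [243 242 242]
176 [ 0.0538 -0.0017  0.0714] -0.0177 0.015 [243 241 237]
184 [ 0.0494 -0.0014  0.0723] -0.0177 0.0152 [243 240 233]
192 [ 0.0459 -0.0013  0.0682] -0.0148 0.0119 [122 118 111]
200 [ 0.0419 -0.0013  0.0668] -0.0164 0.0136 [34 32 31]
208 [ 0.0378 -0.0013  0.0661] -0.0165 0.0138 [36 32 32]
216 [ 0.0334 -0.0013  0.066 ] -0.0166 0.0138 [36 32 31]
224 [ 0.0289 -0.0013  0.066 ] -0.0167 0.0141 [18 17 16]
232 [ 0.0244 -0.0013  0.0659] -0.0162 0.0135 [14 12 12]
120 [ 0.4203 -0.1266  0.0448] [ 0.4412 -0.124   0.0463]
120 [ 0.7038 -0.0898  0.0457] [ 0.7242 -0.0872  0.0454]
160 [ 0.4275 -0.1709  0.0471] [ 0.4466 -0.1686  0.0455]
160 [ 0.7099 -0.1344  0.0454] [ 0.7291 -0.1318  0.0469]
200 [ 0.4322 -0.2193  0.0455] [ 0.4527 -0.2166  0.0453]
200 [ 0.7168 -0.1826  0.0444] [ 0.7351 -0.1796  0.0466]
240 [ 0.4395 -0.2708  0.0457] [ 0.4593 -0.2686  0.0448]
240 [ 0.7217 -0.234   0.0462] [ 0.7414 -0.2312  0.0468]
```

Run:
```python
from h import *
r=rot(1.698)
m.move_straight([.583,-.191,.198],r,speed=.10); m.wait(.2)
print(m.move_straight([.583,-.191,.180],speed=.015,until_force=3))
s=m.sense(); print(s['time_s'],s['position'],s['ft_force'])
m.gripper_to(.07); s=m.sense(); print(s['gripper_width'],s['ft_force'])
m.gripper_to(.094)
m.move_straight([.583,-.191,.31],speed=.15); m.wait(.2)
im,P=cloud('wrist'); np.savez('d.npz',im=im,P=P,pos=m.sense()['position'],rot=m.sense()['ee_rot'])
im2,P2=cloud('scene'); np.savez('s.npz',im=im2,P=P2)
cv2.imwrite('pics/d.png',np.hstack([im,im2])[:, :, ::-1][:, :1120][:, ::1]); cv2.imwrite('pics/d.png',cv2.resize(np.vstack([im[:250],im2[100:300]]),None,fx=1.3,fy=1.3)[:,:,::-1])
s=m.sense(); T=(P-s['position'])@R.from_rotvec(s['ee_rot']).as_matrix()
for v in range(0,260,12):
    w=np.where((P[v,:,2]>.055)&(np.abs(T[v,:,1])<.075))[0]
    if len(w): print(v,T[v,w].mean(0).round(4),T[v,w,1].min().round(4),T[v,w,1].max().round(4))
print(s['time_s'])
```

```text
True
16.0 [ 0.58296295 -0.19098416  0.18291713] [ 0.78334891 -0.61199934  5.41358502]
0.06966790632118774 [-0.62368272  0.39882588 -0.48055506]
36 [ 0.1689 -0.0021  0.2544] -0.0072 0.003
48 [0.1485 0.0017 0.215 ] -0.0299 0.0351
60 [0.1329 0.0009 0.1869] -0.0397 0.0438
72 [ 1.321e-01 -2.000e-04  2.370e-01] -0.0475 0.0474
84 [0.1208 0.0014 0.2361] -0.048 0.0511
96 [0.1095 0.002  0.2365] -0.0494 0.0516
108 [0.098  0.001  0.2377] -0.0443 0.0466
120 [0.0862 0.001  0.2415] -0.0394 0.0417
132 [0.074  0.001  0.2403] -0.0232 0.0244
144 [0.0627 0.0004 0.2171] -0.0161 0.017
156 [0.0522 0.0008 0.2026] -0.015 0.0173
168 [0.0417 0.0008 0.1949] -0.0135 0.0176
180 [0.0307 0.0003 0.1925] -0.0147 0.0154
192 [0.0191 0.0006 0.1924] -0.0149 0.0155
204 [7.300e-03 1.000e-04 1.923e-01] -0.015 0.0157
216 [-0.0047  0.0003  0.1919] -0.0141 0.0148
228 [-0.0172  0.0004  0.1921] -0.0142 0.015
240 [-0.0075 -0.0007  0.1357] -0.0585 0.0553
252 [-0.0084 -0.0006  0.1144] -0.0604 0.0563
18.6583
```

View pics/d.png

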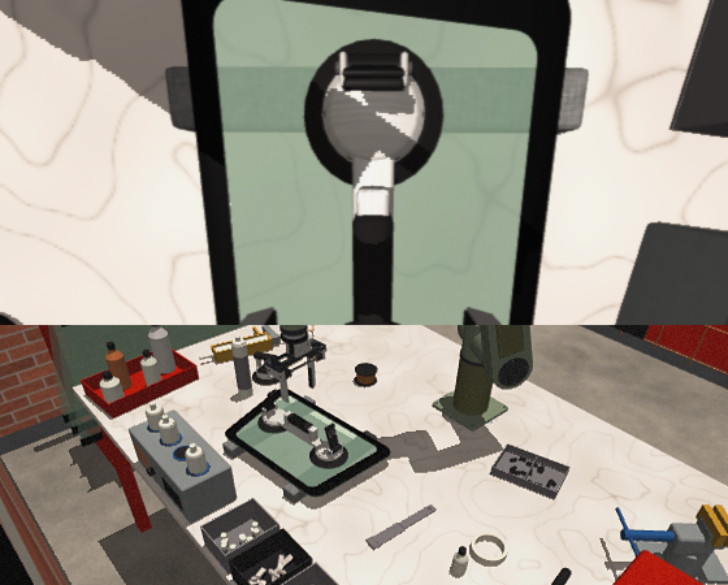

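The lifter sits centred on the glass and aligned with it. Lever B (top of the wrist view, about (373,70)) still stands, and so does lever A in the scene view. Next I fold each lever by sweeping the closed fingertips along the lever's arc.

```bash
cat > fold.py <<'E'
from h import *
import sys
yaw=1.698; d=np.array([np.cos(yaw),np.sin(yaw),0]); c=np.array([.583,-.1922,.045])
def tcp(sg,th,r=.060,out=0.):   # finger-centre TCP for lever on side sg, inner bottom corner on its outer face
    x=.148-r*np.cos(th)+(.0035+out)*np.sin(th)+.008; z=.044+r*np.sin(th)+(.0035+out)*np.cos(th)
    return c+sg*x*d+[0,0,z+.097]
def fold(sg):
    s0=tcp(sg,1.5,out=.015)
    m.move_straight([s0[0],s0[1],.31],speed=.2); m.move_straight(s0,speed=.12); m.wait(.1)
    f0=m.sense()['ft_force']; fm=0
    for th in np.linspace(1.4,.1,7):
        if m.move_straight(tcp(sg,th),speed=.05,until_force=20): print('stopped early',th); break
        fm=max(fm,np.linalg.norm(m.sense()['ft_force']-f0))
    print('press',m.move_straight(tcp(sg,0)-[0,0,.008],speed=.02,until_force=14))
    s=m.sense(); print(s['time_s'],'maxF',fm,s['ft_force']-f0,'tip z over glass',s['position'][2]-.097-.045)
    p=s['position']; m.move_straight([p[0],p[1],.31],speed=.15)
E
python3 - <<'E'
from fold import *
m.gripper_to(0.0,20); fold(1); fold(-1)
p=c-.06*0*d; m.move_straight([.583,-.191,.42],speed=.2); m.wait(.2)
im,P=cloud('wrist'); im2,P2=cloud('scene'); im3,P3=cloud('top')
np.savez('e.npz',im=im,P=P,P2=P2,im2=im2,P3=P3,im3=im3)
big=cv2.resize(im2[170:300,140:340],None,fx=3.6,fy=3.6)[:, :728]
cv2.imwrite('pics/e.png',np.vstack([np.hstack([cv2.resize(im[:270,100:460],(400,300)),cv2.resize(im3[140:260,240:400],(320,300))]),cv2.resize(im2[170:300,140:390],(720,300))])[:,:,::-1])
s=m.sense(); T=(P-s['position'])@R.from_rotvec(s['ee_rot']).as_matrix()
print(s['time_s'])
for v in range(0,250,10):
    w=np.where((P[v,:,2]>.055)&(np.abs(T[v,:,1])<.075)&(T[v,:,2]>.15))[0]
    if len(w): print(v,T[v,w].mean(0).round(4),P[v,285].round(4),T[v,w,1].min().round(4),T[v,w,1].max().round(4))
E
```

```text
press True
25.3167 maxF 1.1118826335478662 [-1.86000529  0.31629456  7.02080111] tip z over glass 0.04781754480826968
press True
32.0083 maxF 1.3465246443794219 [-2.46804096  0.24264177  4.88560657] tip z over glass 0.04790164061409467
34.2
60 [0.1684 0.0005 0.3645] [ 0.5569 -0.0226  0.0549] -0.0079 0.0129
70 [0.1493 0.0036 0.3277] [ 0.5598 -0.043   0.0985] -0.0289 0.0381
80 [0.1389 0.0029 0.3376] [ 0.5612 -0.0539  0.0941] -0.039 0.0454
90 [0.1269 0.0023 0.3415] [ 0.5627 -0.0657  0.0926] -0.048 0.0514
100 [0.1142 0.0023 0.3411] [ 0.5642 -0.0778  0.0919] -0.0469 0.0517
110 [0.1014 0.0024 0.3417] [ 0.5658 -0.0904  0.096 ] -0.0459 0.0509
120 [0.0883 0.0024 0.3425] [ 0.5674 -0.1028  0.0947] -0.0389 0.0441
130 [0.0749 0.0023 0.3356] [ 0.569  -0.1155  0.097 ] -0.0259 0.0298
140 [0.0621 0.0023 0.322 ] [ 0.5707 -0.1279  0.1125] -0.0139 0.019
150 [0.0494 0.0022 0.3151] [ 0.5723 -0.1403  0.1154] -0.0141 0.0191
160 [0.0375 0.0022 0.3025] [ 0.5739 -0.1527  0.1186] -0.013 0.0175
170 [0.0246 0.0015 0.3022] [ 0.5756 -0.1653  0.1203] -0.0131 0.0161
180 [0.0113 0.0009 0.3021] [ 0.5772 -0.1785  0.119 ] -0.0132 0.0163
190 [-0.0021  0.0009  0.302 ] [ 0.5789 -0.192   0.118 ] -0.0133 0.015
200 [-0.016   0.0016  0.3023] [ 0.5806 -0.2052  0.1197] -0.0134 0.0167
210 [-0.03    0.0016  0.3024] [ 0.5824 -0.2192  0.1189] -0.0136 0.0169
220 [-0.046   0.0025  0.3079] [ 0.5842 -0.2337  0.1175] -0.0133 0.0189
230 [-0.0702  0.0011  0.3342] [ 0.5861 -0.2485  0.1162] -0.0284 0.0311
240 [-0.0955  0.0059  0.3575] [ 0.5795 -0.1825  0.3248] -0.0417 0.046
```

View pics/e.png

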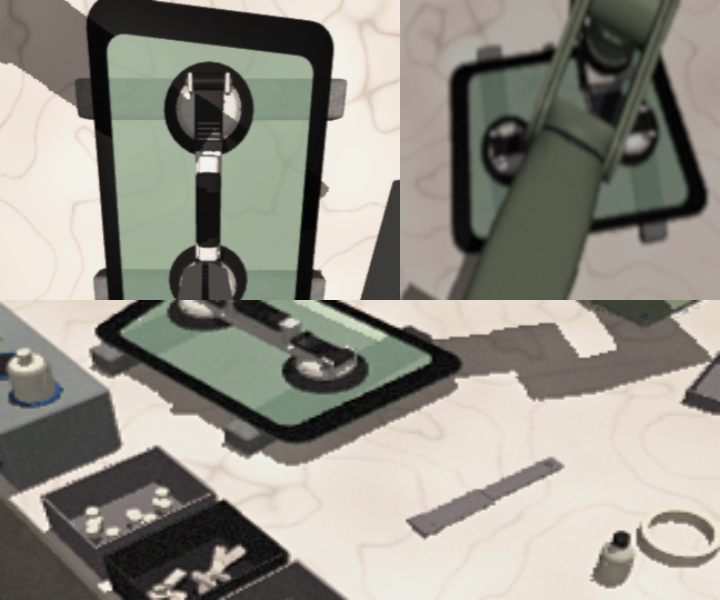

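Lever B reads level, with its upper face about 47 mm above the glass. Lever A is partly hidden by the fingers, so I check it from a shifted view before handing in.

Run:
```python
from fold import *
m.move_straight([.60,-.32,.42],speed=.2); m.wait(.2)
im,P=cloud('wrist'); q=(P-c); X=q@d; Y=q@np.array([-d[1],d[0],0])
for sg in(1,-1):
    for x in np.arange(.07,.15,.01):
        k=(np.abs(sg*X-x)<.004)&(np.abs(Y)<.010)&(q[...,2]<.2)
        if k.any(): print(sg,round(x,3),np.median(q[k][:,2]).round(4),end='; ')
    print()
for lo,hi in((.05,.07),(-.07,-.05)):
    k=(X>lo)&(X<hi)&(np.abs(Y)<.03)&(q[...,2]>.055)&(q[...,2]<.09); print(Y[k].min(),Y[k].max(),X[k].min(),X[k].max())
s=m.sense(); print(s['time_s'],s['ft_force'])
```

```text
1 0.07 0.0516; 1 0.08 0.0515; 1 0.09 0.0481; 1 0.1 0.0481; 
-1 0.07 0.0506; -1 0.08 0.0509; -1 0.09 0.0482; -1 0.1 0.0481; -1 0.11 0.0478; -1 0.12 0.0479; -1 0.13 0.0478; -1 0.14 0.0501; 
-0.010935271919507435 0.011818855100272065 0.05001802219570168 0.06465375066863495
-0.009647991480341761 0.012423446218216887 -0.06344639105702773 -0.05086248563114448
35.25 [0.66281695 0.62243341 0.23126617]
```

Both levers are level and the lifter is centred and aligned on the glass.

```bash
python3 -c "
from cell import manip as m
print(m.job_done())"
```

```text
the job is handed in; nothing more can be done
None
```

The two-cup lifter sits on the middle of the glass, lined up with its long side, both levers measured fully down, and the job was handed in at about 35 s on the robot's clock; no verdict came back.

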